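# Full blast with the two-stage blow gun at the jeweller's bench

## Robot

A 7-joint arm with a two-finger parallel gripper is mounted at the origin on the work surface. World frame = base frame: x ahead of the robot, y to its left, z up, the work surface at z = 0. Lengths are in m, angles in rad, forces in N, time in s.
With the tool pointing down it reaches from about 0.425 to 0.825 m from the base axis. Payload 3.6 kg.
Tool frame: the origin (TCP) lies at the very end of the fingers, on their centre line; the grasp point (between the pads) lies 19 mm behind it; z points along the fingers, y is the direction in which the jaws open and shut (so a half turn about z gives the same grasp; the last joint's range is limited). The gripper opens to 93 mm and grips with 3 to 60 N. Pads are 15 mm wide; open, the fingers measure 128 mm over their backs; the gripper's body (75 mm by 188 mm) begins 65 mm behind the grasp point.
Start: joints at [-1.175, 0.615, -0.013, 1.423, 0.008, 1.103, -0.04], TCP at [0.266, 0.593, 0.219] pointing down, gripper open.
Joint ranges: [-3.12, 3.12], [-0.3, 2.06], [-1.34, 1.32], [0.26, 2.42], [-1.36, 4.5], [0.01, 1.98], [-2.84, 2.84]. Speed limits (rad/s): [2.79, 2.79, 3.14, 3.14, 3.14, 3.14, 3.14].

## Interface

Orientations are given as [roll, pitch, yaw] about the fixed x, y, z axes, in that order (R = Rz(yaw) Ry(pitch) Rx(roll)).
In Python, from station import monitor, cams, env, nets gives the robot as it stands.
- The arm moves only by the shell command python3 -m pendant 'ROWS' [OPENING] [FORCE]. ROWS is JSON, a list of rows, each a list of 6 numbers: the shift along the tool's x, y, z in mm, then the turn, a rotation vector about the tool's x, y, z in rad. In form: [[tx, ty, tz, ax, ay, az], ...]. A call has 1 to 12 rows; each row is the pose to reach, as a shift and turn from the pose commanded when the call began, along the tool's axes at that moment; what a row does not reach only later rows make up. A row lasts 1/8 s, in which the tool goes at most 62.5 mm and 10.7 degrees, less where a joint would pass 70% of its speed; a pose out of reach is approached as far as the arm can. A call with a gripper value outside its range is refused whole. OPENING is the closure, from 0 (fully open) to 1 (shut), set as the call begins (- or left out, the last holds). The fingers move at their own pace and stop on an object; FORCE is the grip in N (left out, the last holds). Time passes only in rows, so rows that repeat a pose let the fingers close. It gives the time, the measured TCP pose, the force and the opening at its end, in the units of the state.
- monitor.sense(): the state, without advancing time (a new reading comes with each control period).
- cams.capture(name): name is "side" or "top"; returns the picture (384x512x3 uint8, blue, green, red); there is no depth.
- cams.camera_params(name): a dict with "vfov" (degrees; the focal length in pixels is half the picture's height over the tangent of half this angle, whatever the lens; pixels are square), "cx", "cy" (the principal point, pixels), "distortion" ([k1, k2, p1, p2, k3] as OpenCV has them; the pictures are not rectified), "rvec" (rotation vector, rad) and "tvec" (3), from world to camera coordinates, as OpenCV has them. Camera axes: x right, y down, z forward; pixel columns grow to the right and rows downward; lengths in m; the calibration is good to about 2 mm. A picture is of the moment at which its call begins. camera_params takes no time and is no camera call.
- env.sign_off(): hands the job in, once; it reports no verdict.
Trained networks look in the newest picture that a camera, given by its name, has taken for a name from the list of things; names that differ only in an ending like _2 or _b are one class to them, and where a whole thing is asked for, a point or a joint stands for the part that bears it (a point fixed in the world has none). Each returns a list of dicts, best first, with "confidence" (0 to 1); they miss things now and then, are a little off and sometimes report something else, mostly with a low value. They report only what shows in the picture. A call takes as long as a camera call.
- nets.silhouettes(camera, thing): "mask" (384x512 bool, what is visible of it) and "rect" ([centre column, centre row, width, height] in pixels, round what is visible of it).
- nets.place_of(camera, thing): "pixel" ([column, row] in pixels: a listed point, or the origin of a listed thing).
The state is a dict: "t": time; "joints": joint angles; "joint_vel": joint speeds; "joint_torque": joint torques, N m; "eef_pos": TCP position; "eef_rot": TCP orientation; "ft_force": force on the tool from outside, world axes, zero at the start; "moment": the same for the moment, N m; "gripper_width": finger opening in m.
Only numpy, scipy, OpenCV 4.12 (cv2) and the standard library are available. Lean on these libraries where they do the work, as an engineer would, in place of code of your own. Each camera call takes 0.05 s, during which the arm holds its last target. There are 200 camera calls.

## Task

Blow the brass ring casting dry: it stands in the dish in front of the blow gun with the red trigger. Squeeze that gun's red trigger past the pressure point of its first stage and right home into the second stage (full blast), keep it there for a good second, then let go so that it springs back out. Leave the blue trigger alone.

Things in the scene. Friction and masses are not known exactly. Their poses are not given: they have to be found in the camera images.
- red_grip (a point): Squeeze point: centre of the red-trigger gun's grey level handle, 75 mm above the table. x runs along the gun to nozzle and casting, y to the trigger side, z up. Fingers closing along y here work it. Handle 28 mm high, back face at y -18 mm; trigger outer face here at y +33 mm free, +18 home. Stand brackets 45 mm or more off along x, plate 67 mm below. The gun slides 8 mm either way in y to centre itself.
- red_first (a joint): First stage of the red trigger, rad: 0 free, 0.08 at the pressure point, reached with 4 N at the squeeze point; springs back. The trigger is a red plastic lever 6 mm thick, 22 mm high, upright beside the handle at the same height, hinged 80 mm ahead of the squeeze point (towards the nozzle), its free end 38 mm behind it.
- red_second (a joint): Second stage of the red trigger, rad beyond the pressure point: 0 until pressed through it, 0.10 right home at a hard stop. At the squeeze point it starts to move at about 9 N and is home at 12 N (7 mm of first-stage travel, then 8 mm); a squeeze of 20 to 40 N suits and does no harm. Springs back when let go.
- blue_first (a joint): First stage of the other blow gun's trigger, rad: 0 free, 0.08 at its pressure point. That gun is alike but has a blue trigger and an empty dish, and stands to the left or right of the red one. Not to be pressed.

How it is judged:
By the outcome, as a careful person would: the job done as asked, in the order asked, and still so for the second after the job is handed in, with the robot touching nothing.
It also fails if it takes over 29 s, if anything falls off the work surface, if the arm or the gripper's body presses on something with over 40 N, if the wrist force passes 120 N, or if a joint passes its speed limit or range.

## Working session

There is one attempt and no reset: what is moved stays moved. The work goes in short steps, Python scripts to look and compute and a shell command to move; the robot and the scene stay as the last step left them, time stands still between calls to the robot, and variables do not carry over. Pictures are saved under pics/ and viewed, about 8 in all and at most 12, crops included, and the job is handed in when it is done.

```bash
mkdir -p pics; ls; python3 - <<'E'
from station import monitor,cams,env,nets
import cv2,numpy as np
s=monitor.sense();print({k:np.round(v,3).tolist() for k,v in s.items()})
for c in("side","top"):
    im=cams.capture(c);cv2.imwrite(f"pics/{c}0.png",im)
    print(c,cams.camera_params(c))
    for th in("red_grip","red_first","blue_first"):
        try:
            print(th,[(np.round(d["pixel"],1).tolist(),round(d["confidence"],2)) for d in nets.place_of(c,th)][:3])
            print("  sil",[(np.round(d["rect"],1).tolist(),round(d["confidence"],2)) for d in nets.silhouettes(c,th)][:3])
        except Exception as e: print(th,e)
a=cv2.imread("pics/side0.png");b=cv2.imread("pics/top0.png")
E
```

```text
pics
{'t': 0.0, 'joints': [-1.176, 0.616, -0.013, 1.425, 0.008, 1.103, -0.04], 'joint_vel': [-0.001, 0.0, -0.001, 0.0, -0.001, -0.0, -0.001], 'joint_torque': [-0.0, -45.894, 0.209, -16.575, -0.061, 0.02, 0.0], 'eef_pos': [0.266, 0.592, 0.218], 'eef_rot': [-3.139, 0.0, 2.72], 'ft_force': [-0.728, 0.025, -0.881], 'moment': [0.003, -0.01, 0.043], 'gripper_width': 0.093}
side {'vfov': 54.85864434543487, 'cx': 260.51388510753713, 'cy': 183.26442322314873, 'distortion': array([-0.01142533,  0.        ,  0.        ,  0.        ,  0.        ]), 'rvec': array([ 0.78209118, -2.53656158,  1.19418169]), 'tvec': array([0.45795265, 0.29928111, 0.48446183])}
red_grip [([326.0, 165.6], 0.78)]
  sil [([326.6, 167.5, 146.9, 65.0], 0.76)]
red_first it knows: red_grip
blue_first it knows: red_grip
top {'vfov': 57.27035358200139, 'cx': 251.95730077192934, 'cy': 187.77286802150743, 'distortion': array([-0.01551444,  0.        ,  0.        ,  0.        ,  0.        ]), 'rvec': array([ 2.15140045, -2.19810111,  0.16142577]), 'tvec': array([0.00187794, 0.56400226, 0.71314353])}
red_grip [([340.8, 207.0], 0.67)]
  sil [([335.9, 203.1, 29.1, 164.5], 0.62)]
red_first it knows: red_grip
blue_first it knows: red_grip
```

View pics/top0.png

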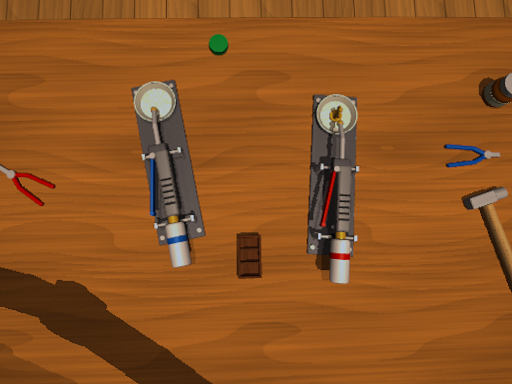

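View pics/side0.png

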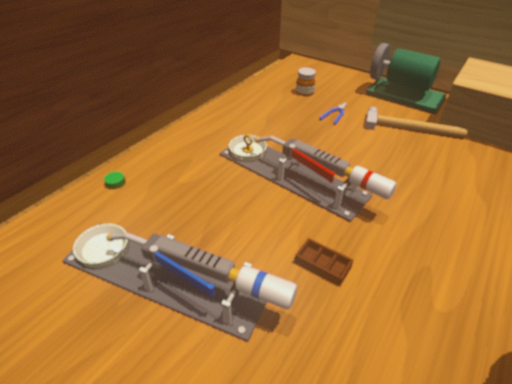

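The top picture shows the red gun on the right: casting in its dish at (337,115), red trigger at (330,197) on the image-left side of the handle, and handle around (343,200). The blue gun is on the left at (165,185) with an empty dish. The side picture agrees, so I'll localise the squeeze point.

```bash
cat > h.py <<'E'
import numpy as np,cv2
from station import monitor,cams,env,nets
def K(c):
    p=cams.camera_params(c);f=192/np.tan(np.radians(p["vfov"])/2)
    return np.array([[f,0,p["cx"]],[0,f,p["cy"]],[0,0,1]]),p["distortion"],cv2.Rodrigues(p["rvec"])[0],p["tvec"],p["rvec"]
def ray(c,px):
    k,d,R,t,_=K(c);u=cv2.undistortPoints(np.array([[px]],float),k,d)[0,0]
    v=R.T@np.array([*u,1]);return -R.T@t,v/np.linalg.norm(v)
def onz(c,px,z):
    o,v=ray(c,px);return o+v*(z-o[2])/v[2]
def tri(a,b):
    (o1,v1),(o2,v2)=ray("top",a),ray("side",b)
    s=np.linalg.lstsq(np.c_[v1,-v2],o2-o1,rcond=None)[0]
    p,q=o1+s[0]*v1,o2+s[1]*v2;return (p+q)/2,np.linalg.norm(p-q)
def proj(c,P):
    k,d,R,t,r=K(c);return cv2.projectPoints(np.atleast_2d(np.array(P,float)),r,t,k,d)[0][:,0]
E
python3 - <<'E'
from h import *
np.set_printoptions(precision=4,suppress=True)
print("tri",tri((340.8,207),(326,165.6)))
print("top z75",onz("top",(340.8,207),.075),"side z75",onz("side",(326,165.6),.075))
for c in("top","side"):
    cams.capture(c); m=nets.silhouettes(c,"red_grip")[0]["mask"]; print([ (d["pixel"],d["confidence"]) for d in nets.place_of(c,"red_grip")])
    im=cv2.imread(f"pics/{c}0.png")
    print(c,m.sum(),cv2.minAreaRect(np.argwhere(m)[:,::-1].astype(np.float32)))
    cs,_=cv2.findContours(m.astype(np.uint8),0,2)
    x,y,w,h=(290,85,80,210) if c=="top" else (210,120,200,110)
    big=cv2.resize(im[y:y+h,x:x+w],None,fx=(2.8 if c=="top" else 3.5),fy=(2.8 if c=="top" else 3.5),interpolation=cv2.INTER_CUBIC)
    s=2.8 if c=="top" else 3.5
    cv2.drawContours(big,[((q-[x,y])*s).astype(int) for q in cs],-1,(0,255,0),1)
    cv2.imwrite(f"pics/{c}1.png",big)
t=cv2.imread("pics/top1.png");s=cv2.imread("pics/side1.png")
H=max(t.shape[0],s.shape[0]);o=np.zeros((H,t.shape[1]+s.shape[1],3),np.uint8)
o=np.zeros((600,800,3),np.uint8);o[:588,:t.shape[1]]=t;s=cv2.resize(s,(570,int(570*s.shape[0]/s.shape[1])));o[:s.shape[0],230:]=s
cv2.imwrite("pics/both1.png",o)
E
```

```text
tri (array([ 0.5157, -0.1913,  0.0607]), np.float64(0.0038248399539292377))
top z75 [ 0.5166 -0.1864  0.075 ] side z75 [ 0.5071 -0.1738  0.075 ]
[([339.4, 211.0], 0.93)]
top 2845 ((335.0, 201.5), (163.0, 30.0), 90.0)
[([330.2, 163.8], 0.71)]
side 2401 ((324.98797607421875, 164.46656799316406), (146.51339721679688, 26.474390029907227), 25.27772331237793)
```

View pics/both1.png

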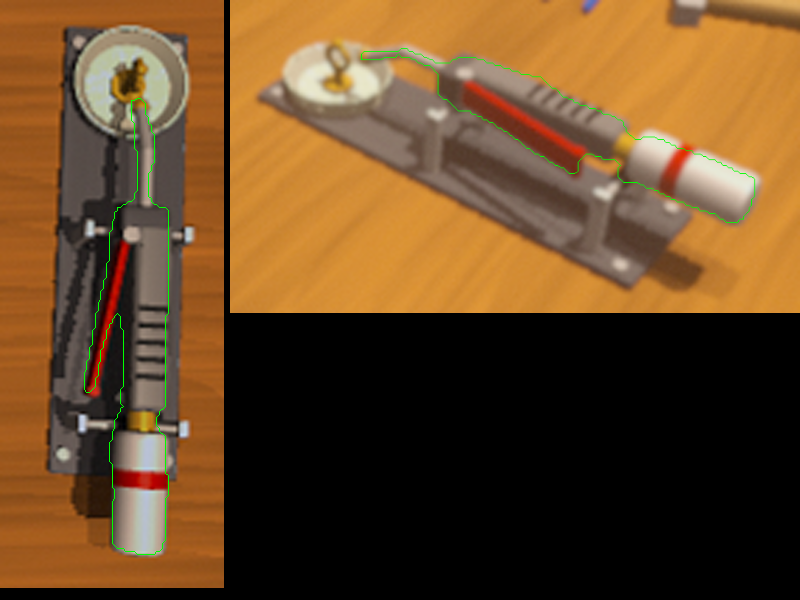

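```bash
python3 - <<'E'
from h import *
from scipy.optimize import least_squares
np.set_printoptions(precision=4,suppress=True)
T=lambda u,v:(290+u/2.8,85+v/2.8)
S=lambda u,v:(210+(u-230)/2.85,120+v/2.85)
def W(p,q):
    x,y,a=p[:3];c,s=np.cos(a),np.sin(a);q=np.array(q);return np.array([x+c*q[0]-s*q[1],y+s*q[0]+c*q[1],.075+q[2]])
pts=[("top",(-.038,.037,.011),T(92,390)),("top",(.08,.015,.014),T(132,235)),("top",(0,0,0),(340.1,209)),
("side",(-.038,.037,0),S(578,160)),("side",(.08,.015,.014),S(465,72)),("side",(0,0,0),(328,164.7))]
lines=[((0,),T(139,490)),((0,),T(142,420)),((-.018,.014),T(165,400)),((-.018,.014),T(168,215))]
def res(p,show=0):
    r=[]
    for c,q,px in pts: r+=list((proj(c,W(p,q))[0]-px)*(1 if c=="top" else .6))
    for l,px in lines:
        z=.075+(l[1] if len(l)>1 else 0);P=onz("top",px,z)
        d=P[:2]-p[:2];r.append((-np.sin(p[2])*d[0]+np.cos(p[2])*d[1]-l[0])*550)
    return np.array(r)
f=least_squares(res,[.515,-.187,.0],loss="soft_l1")
print(f.x,"\n",res(f.x))
for l,px in lines:print(onz("top",px,.075))
print("cam",ray("top",(0,0))[0])
s=monitor.sense();print(s["t"])
from scipy.spatial.transform import Rotation as Ro
R=Ro.from_euler("xyz",s["eef_rot"]).as_matrix();print(R)
E
```

```text
[ 0.5126 -0.1853 -0.0724] 
 [-0.0234  2.8174 -1.5097 -0.8181  0.2659  0.0079  0.7305  1.0707 -1.0606
  0.2719 -1.1711 -1.6438 -0.3359 -0.9555  2.3604  2.3669]
[ 0.4121 -0.1786  0.075 ]
[ 0.4609 -0.1833  0.075 ]
[ 0.4747 -0.2006  0.075 ]
[ 0.6084 -0.2102  0.075 ]
cam [0.4765 0.0134 0.7742]
0.6
[[-0.9124  0.4093 -0.    ]
 [ 0.4093  0.9124 -0.    ]
 [ 0.     -0.     -1.    ]]
```

```bash
python3 -m pendant '[[-356,-271,0,0,0,0],[-356,-271,0,0,0,-0.1],[-356,-271,0,0,0,-0.2],[-356,-271,0,0,0,-0.3],[-356,-271,0,0,0,-0.4],[-356,-271,0,0,0,-0.494],[-356,-271,0,0,0,-0.494],[-543,-607,0,0,0,-0.494],[-543,-607,0,0,0,-0.494],[-543,-607,0,0,0,-0.494],[-543,-607,0,0,0,-0.494],[-543,-607,0,0,0,-0.494]]' 0 30
python3 - <<'E'
from h import *
s=monitor.sense();print({k:np.round(s[k],3).tolist() for k in("t","joints","eef_pos","eef_rot","ft_force")})
E
```

```text
t: 2.1
eef_pos: [0.5055, -0.1043, 0.2191]
eef_rot: [-3.141, 0.001, -3.069]
ft_force: [1.5, 0.3, 0.5]
gripper_width: 0.0932
{'t': 2.1, 'joints': [0.19, 0.407, -0.041, 1.807, 0.02, 0.927, 1.784], 'eef_pos': [0.506, -0.104, 0.219], 'eef_rot': [-3.141, 0.001, -3.069], 'ft_force': [1.539, 0.259, 0.479]}
```

```bash
python3 -m pendant '[[0,0,0,0,0,0],[0,0,0,0,0,0]]'
```

```text
t: 2.35
eef_pos: [0.5052, -0.1017, 0.2187]
eef_rot: [3.141, 0.0, -3.069]
ft_force: [0.5, 0.9, 0.1]
gripper_width: 0.0932
```

```bash
python3 -m pendant '[[-1,-50,0,0,0,0.07],[-1,-83,20,0,0,0.144],[-1,-83,70,0,0,0.144],[-1,-83,100,0,0,0.144],[-1,-83,100,0,0,0.144],[-1,-83,100,0,0,0.144]]'
python3 - <<'E'
from h import *
np.set_printoptions(precision=4,suppress=True)
s=monitor.sense();p=s["eef_pos"];print(p,s["eef_rot"],s["joints"])
G=np.array([.5126,-.1853,.075]);
ims=[]
for c in("top","side"):
    im=cams.capture(c);
    print(c,[(d["pixel"],d["confidence"]) for d in nets.place_of(c,"red_grip")])
    u=proj(c,p)[0];g=proj(c,G)[0]; print("tcp",u,"grip",g)
    x,y=(210,75) if c=="top" else (210,50)
    b=cv2.resize(im[y:y+200,x:x+190],None,fx=2.1,fy=2.1,interpolation=cv2.INTER_CUBIC)
    for q,col in((u,(0,255,0)),(g,(255,0,255))): cv2.drawMarker(b,tuple(((q-[x,y])*2.1).astype(int)),col,0,8,1)
    ims.append(b)
cv2.imwrite("pics/near2.png",np.hstack(ims))
E
```

```text
t: 3.1
eef_pos: [0.5136, -0.1839, 0.1199]
eef_rot: [3.142, 0.002, 3.072]
ft_force: [-0.3, -0.1, 0.6]
gripper_width: 0.0931
[ 0.5136 -0.1839  0.1199] [3.1415 0.0023 3.0722] [ 0.3003  0.5732  0.0058  1.8466 -0.0056  0.7196  1.8108]
top [([337.7, 211.1], 0.94)]
tcp [346.2495 207.1401] grip [340.3754 209.0132]
side [([326.9, 162.8], 0.92)]
tcp [328.2572 144.1114] grip [326.0569 161.9578]
```

View pics/near2.png

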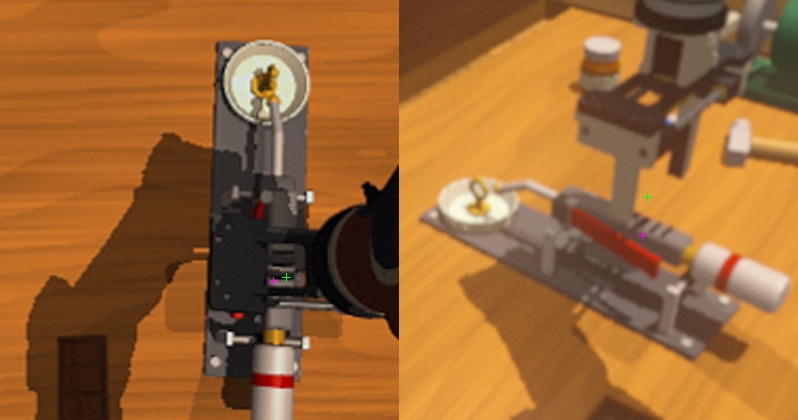

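The side view shows the near finger (622,222) outside the red trigger, and the top view shows the gripper straddling the handle at about (285,278). The network and my fit agree to within about 5 mm, inside the clearance, so I'll descend and watch the force.

```bash
python3 -m pendant '[[0,2,25,0,0,0],[0,2,50,0,0,0],[0,2,63,0,0,0],[0,2,63,0,0,0],[0,2,63,0,0,0]]' 0 30
python3 - <<'E'
from h import *
im=cams.capture("side");x,y=210,50
cv2.imwrite("pics/near3.png",cv2.resize(im[y:y+180,x:x+200],None,fx=3,fy=3,interpolation=cv2.INTER_CUBIC))
E
```

```text
t: 3.92
eef_pos: [0.5131, -0.1834, 0.0565]
eef_rot: [-3.141, 0.002, 3.07]
ft_force: [0.3, -0.4, -0.7]
gripper_width: 0.0931
```

View pics/near3.png

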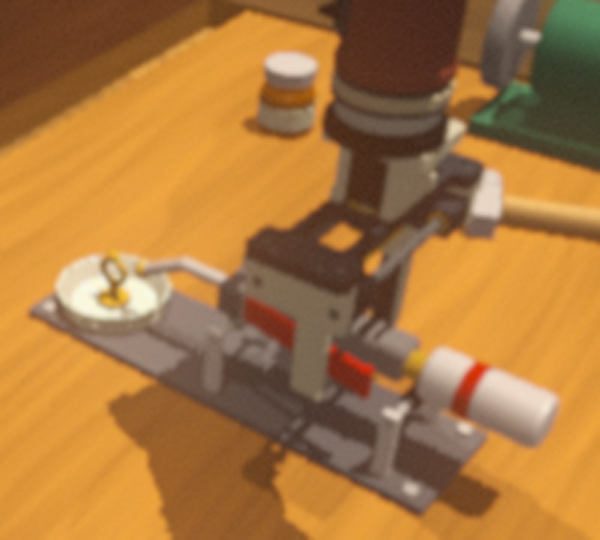

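The side view shows the near finger at (312,350) outside the red trigger, clear of the brackets at (213,350) and (390,430). Now I'll squeeze at 30 N.

```bash
python3 -m pendant '[[0,0,0,0,0,0],[0,0,0,0,0,0],[0,0,0,0,0,0],[0,0,0,0,0,0],[0,0,0,0,0,0],[0,0,0,0,0,0],[0,0,0,0,0,0],[0,0,0,0,0,0]]' 1 30
python3 - <<'E'
from h import *
im=cams.capture("side");x,y=210,50
cv2.imwrite("pics/near4.png",cv2.resize(im[y:y+180,x:x+200],None,fx=3,fy=3,interpolation=cv2.INTER_CUBIC))
s=monitor.sense();print(s["t"],s["gripper_width"],s["ft_force"])
E
```

```text
t: 4.97
eef_pos: [0.5123, -0.1832, 0.0556]
eef_rot: [-3.141, -0.0, 3.071]
ft_force: [0.3, -0.9, -0.3]
gripper_width: 0.034
5.025 0.03400412120266769 [-0.67620348  0.10843322  0.66775443]
```

View pics/near4.png

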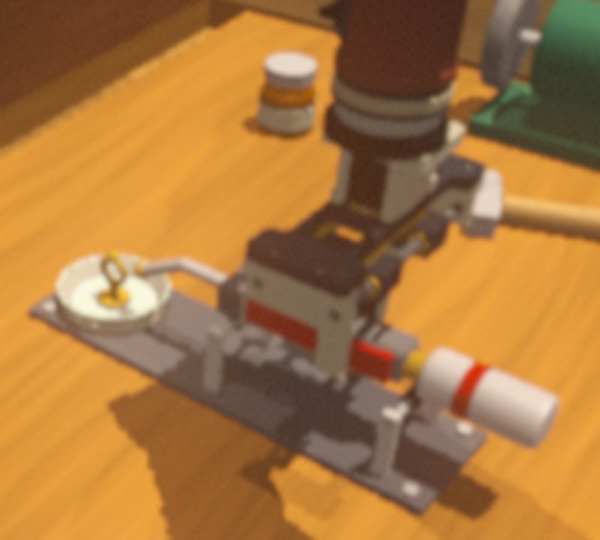

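The trigger is pressed in flush with the handle (red from (250,315) to (390,365)). The opening of 34 mm is close to the 36 mm expected at home. I'll hold it there for just over a second, then release.

```bash
python3 -m pendant '[[0,0,0,0,0,0],[0,0,0,0,0,0],[0,0,0,0,0,0],[0,0,0,0,0,0],[0,0,0,0,0,0],[0,0,0,0,0,0],[0,0,0,0,0,0],[0,0,0,0,0,0],[0,0,0,0,0,0],[0,0,0,0,0,0]]' 1 30
python3 -m pendant '[[0,0,0,0,0,0],[0,0,0,0,0,0],[0,0,0,0,0,0],[0,0,0,0,0,0],[0,0,0,0,0,0],[0,0,0,0,0,0],[0,0,0,0,0,0],[0,0,0,0,0,0]]' 0 30
```

```text
t: 6.28
eef_pos: [0.5123, -0.183, 0.0557]
eef_rot: [-3.142, -0.0, 3.07]
ft_force: [-0.1, -0.2, -1.1]
gripper_width: 0.034
t: 7.28
eef_pos: [0.5123, -0.1831, 0.0557]
eef_rot: [-3.142, -0.0, 3.07]
ft_force: [0.0, -0.3, -0.8]
gripper_width: 0.0927
```

```bash
python3 -m pendant '[[0,0,-30,0,0,0],[0,0,-70,0,0,0],[0,0,-110,0,0,0],[0,0,-150,0,0,0],[0,60,-160,0,0,0],[0,120,-160,0,0,0],[0,180,-160,0,0,0],[0,180,-160,0,0,0],[0,180,-160,0,0,0]]'
python3 - <<'E'
from h import *
ims=[cams.capture(c) for c in("top","side")]
cv2.imwrite("pics/end.png",np.hstack([cv2.resize(i,(400,300),interpolation=cv2.INTER_AREA) for i in (ims[0][60:300,120:440],ims[1][90:330,60:380])]))
E
```

```text
t: 8.4
eef_pos: [0.5251, -0.0042, 0.2156]
eef_rot: [-3.141, -0.0, 3.07]
ft_force: [0.2, -0.5, 1.1]
gripper_width: 0.0931
```

View pics/end.png

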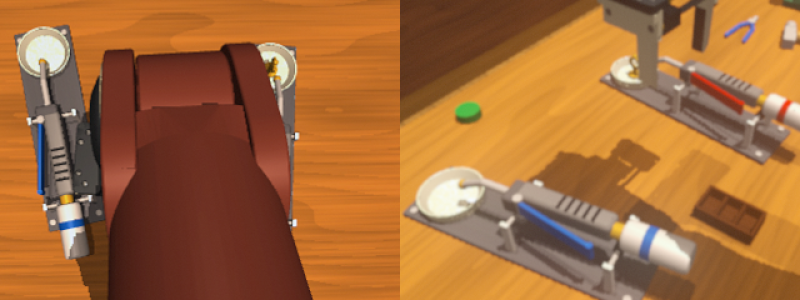

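In the side half, the red trigger stands out at an angle again (690–740, 75–105). The casting is still in its dish, the blue gun is unchanged and the arm is clear.

```bash
python3 -c "
from station import env;print(env.sign_off())"
```

```text
the job is handed in; nothing more can be done
None
```

I squeezed the red trigger home with a 30 N grip, held it for more than 1.2 s, released it, withdrew, and handed the job in at about 8.5 s.

- **Trigger home:** the finger opening held steady at 34 mm, against 36 mm nominal at home. The picture showed the lever flush with the handle.
- **After release:** the last picture shows the red trigger sprung back out, the casting still in its dish and the arm clear of everything. I never went near the blue gun, and it looks unchanged.
- **Forces:** wrist readings at the end of each move never passed about 2 N.
- **Disagreements:** the 34 mm opening is 2 mm under nominal. The network's position for the squeeze point differed from my fit by up to about 5 mm, which was within the finger clearance. No check failed.

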